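Hang a slide rack on a sprung reader carrier and hold it down at its stop

TASK

Hang the slide rack by its handle on the two hooks of the slide reader's sprung carrier and let go, so that it hangs there freely. Then push the rack down by its green grip, against the carrier's spring, until it sits firmly (not violently) on the reader's steel stop rails, and finish while you keep holding it down there, still in the hooks. Leave the other things on the bench where they are.

Things in the scene. Friction and masses are not known exactly. Their poses are not given: they have to be found in the camera images.
- rack_grip (a point): Centre of the green grip (14 mm in x, 44 in y, 20 high) amid the handle of the steel slide rack. The handle is an 8 mm round bar along y, 125 mm above the rack's underside, with uprights at y = -54 and +54 mm; bare bar 22 to 50 mm either side of the middle. z up.
- rack: The slide rack holding glass slides: 84 mm in x, 114 mm in y, body 42 mm high, about 0.22 kg; stands upright on the bench at the start. Origin: centre of its underside, axes as rack_grip. The same both ways round.
- hook_seat (a point): Where the middle of the handle's bar lies when the rack hangs properly, bar along this point's y (185 mm above the bench with the carrier up). The hooks come from the +x side; each is a 90 degree V open upward that centres the bar as it is lowered from above; tips and back rise to 13 mm above the seat, 20 mm to -x and +x of it.
- hooks: The two steel hooks, 8 mm thick with red tips, at y = -37 and +37 mm, fixed to the sprung carrier and pointing to -x. Same origin and axes as hook_seat. The rack goes on from the -x side: its body slides in below the hooks with the bar held above their tips (80 mm are free between bar and rack body), then it is lowered.
- carrier (a joint): How far the sprung carrier with the hooks is pushed straight down, in m: 0 up (at the start, and with the rack merely hung on it), about 0.029 when the hung rack meets the stop rails. Its spring pushes up with about 4 N at 0 and 9 N at 0.030, net of the carrier's weight. Pushing the hung rack just to the rails takes about 7 N by hand.
- stops: The two steel stop rails on the reader's base (80 mm along x, 12 mm wide, at y = -42 and +42 mm, tops 30 mm above the bench), straight below the hook seat. Origin: between the rails at their foot, 15 mm above the bench. The hung rack's underside starts 30 mm above them.
- reader: White slide reader fixed on the bench; origin on the bench straight below the hook seat. Base 80 mm to -x and 145 mm to +x, 200 mm wide, 15 high; grey lamp bars 60 mm high at y = -86 and +86 mm (14 thick, 100 long); mast on the +x side, its front 100 mm from the seat, top 200 mm above the bench.
- dish: Bystander: closed petri dish, 90 mm across, 16 mm high; origin under its centre.
- jar: Bystander: small glass jar with green cap, 52 mm across, 75 mm high; origin under its centre.
- amber: Bystander: amber bottle with black cap, 70 mm across, 160 mm high; origin under its centre.
- wash: Bystander: white bottle with red cap, 64 mm across, 170 mm high; origin under its centre.
- beaker: Bystander: glass beaker, 68 mm across, 90 mm high; origin under its centre.
- tubes: Bystander: blue tube rack with capped tubes, 60 mm by 160 mm, 97 mm high; origin under its centre.
Not all that is in view belongs to the job. Leave any black, red or turquoise look-alike of the rack alone.

How it is judged:
On the way:
1. the rack hangs freely by its bar in both hooks, let go of, with the carrier still up (distance between rack_grip and hook_seat below 0.012 m and contact force between rack and hooks above 1 N and contact force between each of the arm, the fingers and rack below 0.1 N and contact force between rack and stops below 0.1 N and value of joint carrier below 0.008 m and angle between rack's own z axis and vertical below 0.2 rad), for 0.2 s.
At the end, for the whole second after the job is handed in: Through the last second the carrier is over 26 mm down, the rack presses on the rails with over 1 N and on the hooks with over 4 N, grip within 12 mm of the hook seat, bar within 0.15 rad of the hooks' y axis, rack upright within 0.08 rad and still (under 20 mm/s) (value of joint carrier above 0.026 m and contact force between rack and stops above 1 N and contact force between rack and hooks above 4 N and distance between rack_grip and hook_seat below 0.012 m and angle between the y axis of rack_grip and the y axis of hook_seat, either way round below 0.15 rad and angle between rack's own z axis and vertical below 0.08 rad and linear speed of rack below 0.02 m/s); the arm keeps its last pose, push and grip.
It fails at once if the rack is forced on the stop rails with more than 60 N (contact force between rack and stops above 60 N).
It fails at once if a bystander is moved by more than 30 mm (distance of any of dish, jar, amber, wash, beaker, tubes from where it was at the start of the episode above 0.03 m).
It also fails if it takes over 64 s, if anything falls off the work surface, if the arm or the gripper's body presses on something with over 40 N, if the wrist force passes 120 N, or if a joint passes its speed limit or range.

ROBOT

A 6-joint arm with a two-finger parallel gripper is mounted at the origin on the work surface. World frame = base frame: x ahead of the robot, y to its left, z up, the work surface at z = 0. Lengths are in m, angles in rad, forces in N, time in s.
With the tool pointing down it reaches from about 0.325 to 0.85 m from the base axis. Payload 4.4 kg.
Tool frame: the origin (TCP) lies midway between the tips of the shut fingers; the grasp point (between the pads) lies robot.grasp_offset behind it (robot.grasp_offset is the distance from the TCP to the grasp point, in m); y points along the fingers, x is the direction in which the jaws open and shut, and the axes are right-handed (so a half turn about y gives the same grasp; the last joint's range is limited). The gripper opens to 94 mm and grips with 3 to 60 N. Pads are 16 mm wide; open, the fingers measure 119 mm over their backs; the gripper's body (75 mm by 177 mm) begins 78 mm behind the grasp point.
Start: joints at [-1.349, 0.207, 1.542, -0, 1.393, -0.15], TCP at [0.209, -0.536, 0.185] pointing down, gripper open.
Joint ranges: [-2.73, 2.73], [-0.86, 2.22], [0.23, 2.46], [-1.11, 4.25], [0.08, 2.63], [-2.82, 2.82]. Speed limits (rad/s): [2.79, 2.79, 3.14, 3.14, 3.14, 3.14].

INTERFACE

Orientations are given as a rotation vector (axis times angle).
In Python, from workcell import robot gives the robot as it stands. Calls block until the motion is done:
- robot.goto(position, orientation): joint-space move of the TCP to a pose.
- robot.move_l(position, ori=None, feed=0.15, f_stop=None): straight line of the TCP; ori=None keeps the orientation; feed is the mean speed in m/s. With f_stop (N) it stops when the force on the tool has changed by that much, and returns True; else False.
- robot.movej(angles): joint-space move.
- robot.open() and robot.close(grip_force=None): open the fingers fully, or close them until they stop; grip_force is the grip in N (None keeps the last).
- robot.pause(seconds).
- robot.solve_ik(position, orientation): joint angles nearest the present ones, or None.
- robot.sense(): the state.
- robot.camera(name): name is "scene" or "side" or "wrist"; returns a dict with "pixels" (420x560x3 uint8, red, green, blue), "z_map" (420x560 float32, m along the optical axis (not along the pixel's ray), 0 where there is no reading), "vertical_fov" (degrees; the focal length in pixels is half the picture's height over the tangent of half this angle, whatever the lens; pixels are square), "cx", "cy" (the principal point, pixels), "extrinsics" (4x4, takes a point from world to camera coordinates); the wrist camera has in their place "T_tool_cam" (4x4, takes a point from camera to tool coordinates, whose origin is the TCP and whose axes are the tool frame's). Camera axes: x right, y up, looking along -z (the intrinsics and any distortion apply to the point x, -y, -z); pixel columns grow to the right and rows downward; lengths in m; the calibration is good to about 2 mm. A picture is of the moment at which its call begins: read the wrist's pose just before it.
A pose or a line that the arm cannot do raises robot.IKError and nothing moves.
- robot.finish_job(): hands the job in, once; it reports no verdict.
The state is a dict: "t": time; "qpos": joint angles; "qd": joint speeds; "tau": joint torques, N m; "eef_pos": TCP position; "ee_rot": TCP orientation; "contact_force": force on the tool from outside, world axes, zero at the start; "wrist_torque": the same for the moment, N m; "grip_width": finger opening in m.
Only numpy, scipy, OpenCV 4.12 (cv2) and the standard library are available. Lean on these libraries where they do the work, as an engineer would, in place of code of your own. Each camera call takes 0.05 s, during which the arm holds its last target. There are 200 camera calls.

## Working session

There is one attempt and no reset: what is moved stays moved. The work goes in short steps, each a Python script; the robot and the scene stay as the last script left them, time stands still between calls to the robot, and variables do not carry over. Pictures are saved under pics/ and viewed, about 8 in all and at most 12, crops included, and the job is handed in when it is done.

```bash
mkdir -p pics; ls
cat > h.py <<'E'
import numpy as np, cv2
from workcell import robot
def save(c,n): cv2.imwrite('pics/'+n,c['pixels'][:,:,::-1])
def K(c):
    H=c['pixels'].shape[0]; f=H/2/np.tan(np.radians(c['vertical_fov'])/2); return f,c['cx'],c['cy']
def T_wc(c,s=None):
    if 'extrinsics' in c: return np.linalg.inv(c['extrinsics'])
    T=np.eye(4); T[:3,:3]=cv2.Rodrigues(np.array(s['ee_rot'],float))[0]; T[:3,3]=s['eef_pos']; return T@c['T_tool_cam']
def cloud(c,s=None):
    f,cx,cy=K(c); z=c['z_map']; v,u=np.mgrid[:z.shape[0],:z.shape[1]]
    P=np.stack([(u-cx)/f*z,-(v-cy)/f*z,-z,np.ones_like(z)],-1)@T_wc(c,s).T
    P=P[...,:3]; P[z==0]=np.nan; return P
def ray(c,uv,zp,s=None):
    f,cx,cy=K(c); T=T_wc(c,s); d=T[:3,:3]@np.array([(uv[0]-cx)/f,-(uv[1]-cy)/f,-1]); return T[:3,3]+d*(zp-T[2,3])/d[2]
E
python3 - <<'E'
from h import *
print({k:v for k,v in robot.sense().items()}, robot.grasp_offset)
ims=[]
for n in ['scene','side','wrist']:
    c=robot.camera(n); save(c,n+'0.png'); print(n,[(k,v if k not in('pixels','z_map') else v.shape) for k,v in c.items()])
E
```

```text
pics
{'t': 0.0, 'qpos': array([-1.34848370e+00,  2.07403787e-01,  1.54292204e+00, -2.90736243e-05,
        1.39348328e+00, -1.50487251e-01]), 'qd': array([ 0.00075115, -0.00219094, -0.00075012, -0.00261459,  0.00101745,
       -0.00179745]), 'tau': array([ 8.31404686e-04, -3.70881271e+01, -2.81415778e+01,  6.99542044e-02,
        3.63102753e-02, -1.79345484e-04]), 'eef_pos': array([ 0.20922905, -0.53468416,  0.1838152 ]), 'ee_rot': array([-1.36129042,  0.93149607, -0.92878716]), 'contact_force': array([ 0.71348208, -0.27176111, -0.08015883]), 'wrist_torque': array([ 0.01243822, -0.00131346, -0.01617994]), 'grip_width': 0.09410149631242} 0.0188
scene [('pixels', (420, 560, 3)), ('z_map', (420, 560)), ('vertical_fov', 48.975342452057475), ('cx', 278.09485388282127), ('cy', 212.32226474593242), ('extrinsics', array([[ 0.04094301,  0.99914977, -0.00483907, -0.01912934],
       [-0.73697852,  0.03346937,  0.675087  ,  0.3376913 ],
       [ 0.67467498, -0.0240738 ,  0.73772225, -2.01122662],
       [ 0.        ,  0.        ,  0.        ,  1.        ]]))]
side [('pixels', (420, 560, 3)), ('
[... 182 characters left out ...]
0029],
       [ 0.35989952, -0.49287657,  0.7921774 , -0.30962094],
       [-0.4493241 ,  0.65255826,  0.61014389, -1.41292865],
       [ 0.        ,  0.        ,  0.        ,  1.        ]]))]
wrist [('pixels', (420, 560, 3)), ('z_map', (420, 560)), ('vertical_fov', 67.47840720519075), ('cx', 280.25977093409824), ('cy', 208.76962138587328), ('T_tool_cam', array([[ 9.99999896e-01, -2.76593354e-04,  3.62624846e-04,
         1.47805126e-04],
       [ 4.19419370e-04,  2.45437230e-01, -9.69412394e-01,
        -2.00070620e-01],
       [ 1.79131388e-04,  9.69412446e-01,  2.45437321e-01,
         7.04602878e-02],
       [ 0.00000000e+00,  0.00000000e+00,  0.00000000e+00,
         1.00000000e+00]]))]
```

View pics/scene0.png

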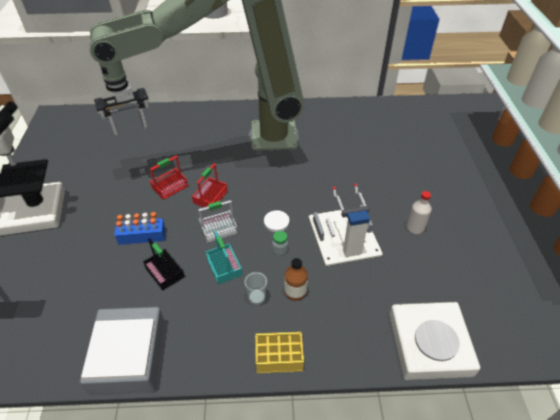

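View pics/side0.png

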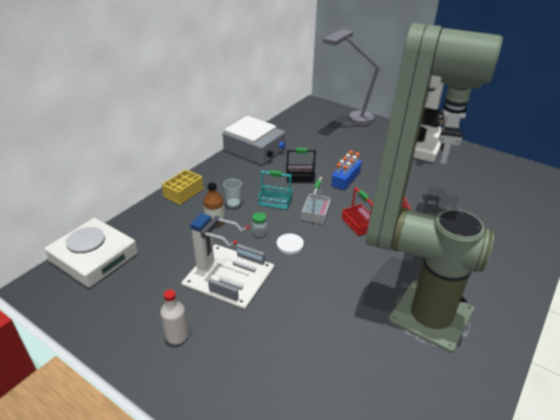

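Scene view: the steel rack is at about (218,220) with its green grip at (215,205). The reader is at (345,235) with red hook tips at (335,188) and (356,184). In the side view the grip is at (318,183) and the tips at about (247,228) and (234,243).

Run:
```python
from h import *
def blobs(c,box,kind,s=None):
    x0,y0,x1,y1=box; im=c['pixels'].astype(int); r,g,b=im[...,0],im[...,1],im[...,2]
    m=(g>1.4*r)&(g>1.4*b)&(g>60) if kind=='g' else (r>1.7*g)&(r>1.7*b)&(r>80)
    k=np.zeros_like(m);k[y0:y1,x0:x1]=1
    n,l,st,ce=cv2.connectedComponentsWithStats((m&k).astype(np.uint8))
    return [(st[i,4],ce[i],l==i) for i in range(1,n) if st[i,4]>4]
for n,gb,rb in [('scene',(195,190,235,222),(320,175,370,195)),('side',(305,172,330,198),(225,218,258,252))]:
    c=robot.camera(n); P=cloud(c)
    for kind,box,z in [('g',gb,.13),('r',rb,.195)]:
        for a,ce,m in blobs(c,box,kind):
            print(n,kind,a,ce.round(1),'ray',ray(c,ce,z).round(4),'depth',np.nanmedian(P[m],0).round(4))
    # bystander/reader heights
    if n=='scene':
        for nm,uv in dict(dish=(276,220),jar=(280,238),amber=(296,264),wash=(425,196),beaker=(256,283),tubes=(140,225),teal=(222,262),redrack=(210,190),base1=(312,212),base2=(360,209),base3=(327,260),base4=(379,252),mast=(357,215)).items(): print(nm,P[uv[1],uv[0]].round(3))
```

```text
scene g 71 [214.7 205.4] ray [ 0.5359 -0.2151  0.13  ] depth [ 0.538  -0.2142  0.1328]
scene r 7 [355.  184.3] ray [0.5228 0.2525 0.195 ] depth [0.5233 0.2546 0.1935]
scene r 6 [334.  187.5] ray [0.5347 0.1815 0.195 ] depth [0.5391 0.1801 0.1991]
dish [ 0.51  -0.009  0.016]
jar [ 0.642 -0.     0.075]
amber [0.812 0.039 0.161]
wash [0.563 0.481 0.17 ]
beaker [ 0.793 -0.082  0.042]
tubes [ 0.55  -0.478  0.06 ]
teal [ 0.696 -0.194  0.027]
redrack [ 0.362 -0.252  0.032]
base1 [ 0.46   0.126 -0.002]
base2 [0.634 0.251 0.195]
base3 [0.692 0.154 0.012]
base4 [0.666 0.334 0.012]
mast [0.66  0.237 0.197]
side g 28 [317.4 183.7] ray [ 0.5339 -0.2148  0.13  ] depth [ 0.5322 -0.211   0.1331]
side r 8 [247.1 226.9] ray [0.5376 0.1826 0.195 ] depth [0.5358 0.1829 0.195 ]
side r 9 [234.7 241.8] ray [0.5252 0.2554 0.195 ] depth [0.5235 0.2559 0.1962]
```

```bash
cat >> h.py <<'E'
def ori(psi):  # tool down, jaws along yaw psi
    x=np.array([np.cos(psi),np.sin(psi),0]); y=np.array([0,0,-1.]); return cv2.Rodrigues(np.stack([x,y,np.cross(x,y)],1))[0].ravel()
E
python3 - <<'E'
from h import *
print(cv2.Rodrigues(robot.sense()['ee_rot'])[0].round(2))
for p in [(.535,-.215,.27),(.548,.221,.2),(.39,.195,.25)]:
    for psi in (0,.165,np.pi,np.pi+.165): print(p,round(psi,2),robot.solve_ik(p,ori(psi)))
q=[robot.solve_ik((.535,-.215,.27),ori(a)) for a in (0,np.pi)]
psi=0 if q[0] is not None and (q[1] is None or abs(q[0][5])<abs(q[1][5])) else np.pi
robot.goto((.535,-.215,.27),ori(psi)); robot.pause(.3)
s=robot.sense(); c=robot.camera('wrist'); save(c,'w1.png'); print(psi,s['t'],s['eef_pos'])
E
```

```text
[[ 0.36 -0.    0.93]
 [-0.93  0.    0.36]
 [-0.   -1.    0.  ]]
(0.535, -0.215, 0.27) 0 [-0.53218026  0.15800094  1.42401129  0.          1.55958043 -0.53218026]
(0.535, -0.215, 0.27) 0.17 [-0.53218026  0.15800094  1.42401129  0.          1.55958043 -0.69718026]
(0.535, -0.215, 0.27) 3.14 [-0.53218026  0.15800094  1.42401129  0.          1.55958043  2.60941239]
(0.535, -0.215, 0.27) 3.31 [-0.53218026  0.15800094  1.42401129  0.          1.55958043  2.44441239]
(0.548, 0.221, 0.2) 0 [0.23692943 0.22878354 1.48328803 0.         1.42952108 0.23692943]
(0.548, 0.221, 0.2) 0.17 [0.23692943 0.22878354 1.48328803 0.         1.42952108 0.07192943]
(0.548, 0.221, 0.2) 3.14 None
(0.548, 0.221, 0.2) 3.31 None
(0.39, 0.195, 0.25) 0 [ 0.26464539 -0.14662099  1.77051602  0.          1.51769762  0.26464539]
(0.39, 0.195, 0.25) 0.17 [ 0.26464539 -0.14662099  1.77051602  0.          1.51769762  0.09964539]
(0.39, 0.195, 0.25) 3.14 None
(0.39, 0.195, 0.25) 3.31 None
0 2.25 [ 0.53467116 -0.21561553  0.26983086]
```

View pics/w1.png

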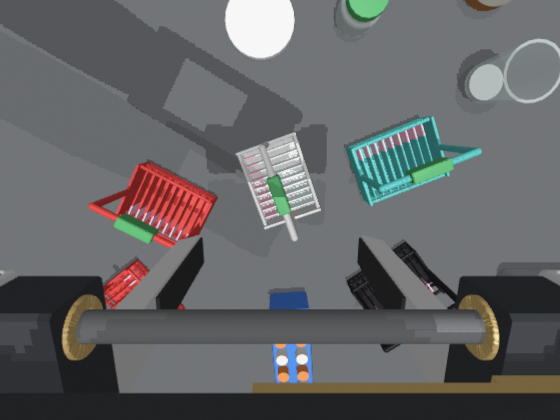

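The wrist view shows the rack's bar running from (264,148) to (295,237), with the green grip centred at about (278,195). The rack is yawed by roughly 0.3 rad.

```bash
cat >> h.py <<'E'
def grip_pose(c,s,box,zt):
    """green grip top face -> centre (xy) and yaw of its long axis (y)"""
    x0,y0,x1,y1=box; im=c['pixels'].astype(int); r,g,b=im[...,0],im[...,1],im[...,2]
    m=(g>1.4*r)&(g>1.4*b)&(g>60); k=np.zeros_like(m);k[y0:y1,x0:x1]=1; m&=k
    v,u=np.nonzero(m); X=np.array([ray(c,(a,bb),zt,s) for a,bb in zip(u,v)])
    P=cloud(c,s)[m]; P=P[~np.isnan(P[:,2])]
    (cx,cy),(w,h),a=cv2.minAreaRect(X[:,:2].astype(np.float32)*1000)
    t=np.radians(a)+(0 if h>w else -np.pi/2)   # long side direction = t+90deg
    t=(t+np.pi/2)%np.pi-np.pi/2
    return len(u),np.array([cx,cy])/1000,(w,h),t,np.median(P,0),np.percentile(P[:,2],[5,50,95])
E
python3 - <<'E'
from h import *
s=robot.sense(); c=robot.camera('wrist')
print(grip_pose(c,s,(255,165,310,225),.135))
a,b=[ray(c,p,.125,s) for p in [(264,148),(295,237)]]; print(a,b,np.linalg.norm(a-b),(a+b)/2,np.arctan2(-(a-b)[0],(a-b)[1]))
P=cloud(c,s); print(P[185:205:5,260:300:4,2].round(3))
E
```

```text
(479, array([ 0.53242682, -0.2144435 ]), (13.369315147399902, 43.65882873535156), np.float64(0.3357389262509187), array([ 0.53188811, -0.21411268,  0.13515058]), array([0.13388641, 0.13515058, 0.13643827]))
[ 0.51680086 -0.16440718  0.125     ] [ 0.55133532 -0.26581343  0.125     ] 0.10712542347577202 [ 0.53406809 -0.21511031  0.125     ] 0.32823636055612
[[0.017 0.029 0.134 0.136 0.135 0.136 0.018 0.029 0.003 0.005]
 [0.003 0.004 0.015 0.134 0.134 0.135 0.122 0.008 0.019 0.028]
 [0.031 0.005 0.005 0.134 0.134 0.135 0.135 0.005 0.004 0.008]
 [0.013 0.022 0.031 0.005 0.134 0.135 0.135 0.023 0.033 0.005]]
```

Run:
```python
from h import *
g=robot.grasp_offset; o=ori(.335); p=np.array([.5325,-.2145,0])
robot.goto(p+[0,0,.2],o); robot.move_l(p+[0,0,.125-g],feed=.12); robot.pause(.1)
robot.close(25); s=robot.sense(); print('closed',s['grip_width'],s['eef_pos'],s['t'])
robot.move_l(p+[0,0,.285],feed=.15); print(robot.sense()['grip_width'],robot.sense()['contact_force'])
yaw=.165; robot.goto((.548-.16*np.cos(yaw),.221-.16*np.sin(yaw),.285),ori(yaw)); robot.pause(.3)
s=robot.sense(); c=robot.camera('wrist'); save(c,'w2.png'); np.savez('w2.npz',s=s,c=c); print(s['t'],s['eef_pos'],s['grip_width'])
```

```text
closed 0.013655356176181976 [ 0.53246458 -0.21448198  0.10618362] 5.0
0.014111190896658691 [ 0.0050528  -0.21516863 -2.4125415 ]
8.2333 [0.39053817 0.19430518 0.28494087] 0.013652097023784015
```

View pics/w2.png

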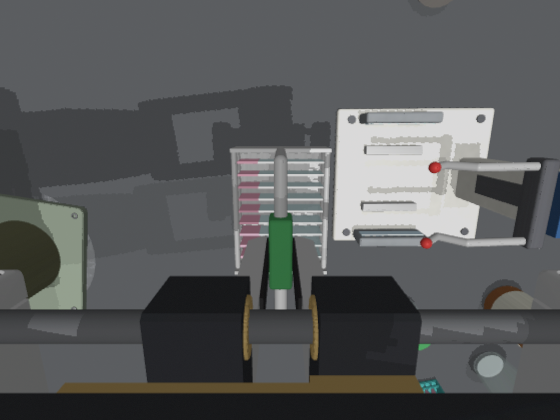

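The wrist view shows the rack held straight. The red tips are at (435,167) and (426,242). The base corners are at about (337,110), (490,108) and (334,241).

Run:
```python
from h import *
d=np.load('w2.npz',allow_pickle=True); s=d['s'].item(); c=d['c'].item(); P=cloud(c,s)
im=c['pixels'].astype(int); r,g,b=im[...,0],im[...,1],im[...,2]; m=(r>1.8*g)&(r>1.8*b)&(r>90); m[:140]=0;m[260:]=0;m[:,:400]=0;m[:,470:]=0
n,l,st,ce=cv2.connectedComponentsWithStats(m.astype(np.uint8)); T=[]
for i in range(1,n):
    if st[i,4]>20:
        X=ray(c,ce[i],.195,s); T.append(X); print(st[i],ce[i].round(1),X.round(4),np.nanmedian(P[l==i],0).round(4),np.nanpercentile(P[l==i][:,2],[5,95]))
if len(T)==2:
    v=T[0]-T[1]; print('tips yaw',np.arctan2(-v[0],v[1]),np.linalg.norm(v),(T[0]+T[1])/2)
for uv in [(337,110),(490,108),(334,241)]: print(ray(c,uv,.015,s).round(4))
# hook heights along each arm
for row in (165,167,169): print(row,[tuple(P[row,u].round(3)) for u in range(430,540,10)])
w=(P[...,2]>.009)&(P[...,2]<.021)&(im.min(-1)>140); w[:,:325]=0; w[260:]=0
pts=P[w][:,:2].astype(np.float32)*1000; rct=cv2.minAreaRect(pts); print('base',rct,len(pts))
for nm,z0,z1 in [('lamp/rails',.05,.07),('rails',.026,.036)]:
    w=((P[...,2]>z0)&(P[...,2]<z1)); w[:,:335]=0; w[250:]=0
    k,l,st,ce=cv2.connectedComponentsWithStats(w.astype(np.uint8))
    for i in range(1,k):
        if st[i,4]>150: q=cv2.minAreaRect(P[l==i][:,:2].astype(np.float32)*1000); print(nm,st[i],[np.round(x,1) for x in q])
```

```text
[429 162  12  11 104] [434.6 167.2] [0.5242 0.2539 0.195 ] [0.5226 0.254  0.1979] [0.19527354 0.20001516]
[420 238  12  11  98] [425.8 242.7] [0.5366 0.1811 0.195 ] [0.5351 0.1819 0.1977] [0.19484332 0.19970531]
tips yaw 0.16877301825951257 0.0738183618260804 [0.53039279 0.21750806 0.195     ]
[0.4542 0.3035 0.015 ]
[0.6691 0.3419 0.015 ]
[0.4906 0.1086 0.015 ]
165 [(np.float64(0.519), np.float64(0.255), np.float64(0.195)), (np.float64(0.527), np.float64(0.257), np.float64(0.198)), (np.float64(0.546), np.float64(0.258), np.float64(0.18)), (np.float64(0.552), np.float64(0.259), np.float64(0.186)), (np.float64(0.558), np.float64(0.261), np.float64(0.192)), (np.float64(0.564), np.float64(0.263), np.float64(0.196)), (np.float64(0.573), np.float64(0.264), np.float64(0.197)), (np.float64(0.581), np.float64(0.266), np.float64(0.198)), (np.float64(0.592), np.float64(0.267), np.float64(0.195)), (np.float64(0.6), np.float64(0.269), np.float64(0.197)), (np.float64(0.61), np.float64(0.27), np.float64(0.195))]
167 [(np.float64(0.52), np.float64(0.253), np.float64(0.195)), (np.float64(0.527), np.f
[... 1096 characters left out ...]
), (np.float64(0.603), np.float64(0.265), np.float64(0.195)), (np.float64(0.613), np.float64(0.267), np.float64(0.193))]
base ((582.407958984375, 227.27786254882812), (224.50794982910156, 198.12059020996094), 9.799912452697754) 14880
lamp/rails [365 111  79  13 903] [array([535.3, 305.7]), array([99.9, 15. ]), np.float64(9.4)]
lamp/rails [467 171  13  34 250] [array([650.6, 231.8]), array([ 3.6, 44.9]), np.float64(12.3)]
lamp/rails [358 234  70  12 735] [array([564.1, 138.1]), array([99.2, 14.6]), np.float64(9.4)]
rails [366 145  57  10 458] [array([543.3, 262.7]), array([80.4, 11.4]), np.float64(10.3)]
rails [362 202  55   9 431] [array([557.5, 180.6]), array([79.7, 11.8]), np.float64(9.3)]
```

Run:
```python
from h import *
g=robot.grasp_offset; yaw=.169; S=np.array([.550,.2218,0]); ex=np.array([np.cos(yaw),np.sin(yaw),0]); o=ori(yaw)
robot.move_l(S-.16*ex+[0,0,.223-g],ori=o,feed=.15)
print('hit',robot.move_l(S+[0,0,.223-g],feed=.1,f_stop=6)); robot.pause(.2)
s=robot.sense(); print(s['eef_pos'],s['contact_force'],s['t'])
print('stop',robot.move_l(S+[0,0,.1845-g],feed=.04,f_stop=3)); robot.pause(.2)
s=robot.sense(); print(s['eef_pos'][2]+g,s['contact_force'],s['wrist_torque'],s['t'])
for n in ['wrist','side']: c=robot.camera(n); save(c,n+'3.png')
a=cv2.imread('pics/wrist3.png'); b=cv2.resize(cv2.imread('pics/side3.png')[180:310,150:300],None,fx=3,fy=3)
b=cv2.resize(b,(485,420)); cv2.imwrite('pics/c3.png',cv2.resize(np.hstack([a,b]),None,fx=.76,fy=.76))
```

```text
hit False
[0.54976638 0.22180495 0.20435366] [ 0.33100367 -0.30603988 -1.91531303] 10.925
stop True
0.1843717226759568 [3.21804743 0.78312117 2.20944003] [ 0.20809991 -0.82933977 -0.00822587] 12.0333
```

View pics/c3.png

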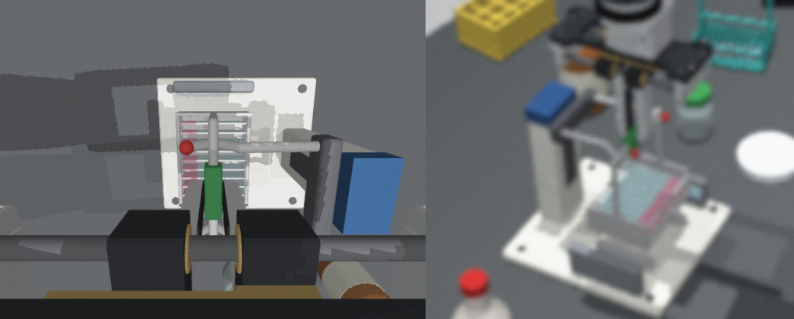

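The bar lies in both Vs at seat height, with the tips on its -x side as intended. I'll release it and check that it hangs.

Run:
```python
from h import *
robot.open(); robot.pause(1.0)
s=robot.sense(); print(s['grip_width'],s['contact_force'],s['eef_pos'],s['t'])
c=robot.camera('wrist'); save(c,'w4.png')
print(grip_pose(c,s,(250,190,310,310),.195))
sc=robot.camera('side'); b=cv2.resize(sc['pixels'][180:310,150:300,::-1],(485,420)); a=cv2.imread('pics/w4.png')
cv2.imwrite('pics/c4.png',cv2.resize(np.hstack([a,b]),None,fx=.76,fy=.76))
```

```text
0.09399990420212423 [-0.24916577  0.14952796 -0.2848331 ] [0.54844598 0.22138249 0.16427696] 14.4167
(1657, array([0.54960583, 0.22357112]), (13.0363187789917, 46.25164031982422), np.float64(0.17787655723754114), array([0.54981041, 0.22353022, 0.19478887]), array([0.19312413, 0.19478887, 0.19585222]))
```

View pics/c4.png

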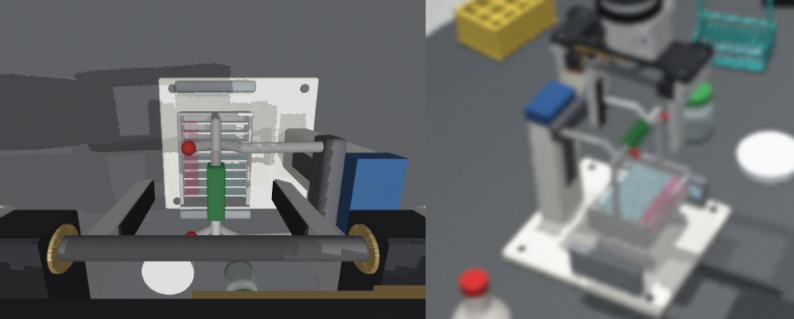

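The rack hangs free with the grip at about (0.550, 0.223), its top at z 0.195 and yaw about 0.175. Next I'll re-grip and push down with a guarded move.

Run:
```python
from h import *
g=robot.grasp_offset; yaw=.171; S=np.array([.550,.2222,0]); o=ori(yaw)
robot.move_l(S+[0,0,.185-g],ori=o,feed=.05); robot.pause(.2)
robot.close(45); robot.pause(.2)
s=robot.sense(); print('grip',s['grip_width'],s['contact_force'],s['eef_pos'],s['t'])
robot.move_l(S+[0,0,.185-.024-g],feed=.03); robot.pause(.2); s=robot.sense(); print('24mm',s['contact_force'],s['eef_pos'][2]+g)
print('stop',robot.move_l(S+[0,0,.185-.036-g],feed=.012,f_stop=12)); 
for _ in range(2):
    robot.pause(.4); s=robot.sense(); print(s['contact_force'],s['wrist_torque'],s['eef_pos'],s['eef_pos'][2]+g,s['grip_width'],s['t'])
```

```text
grip 0.013687722696632388 [ 2.55648489e+00  1.69373195e-04 -1.17054449e+00] [0.55050232 0.22222924 0.16628354] 16.375
24mm [1.27506454 0.68026885 5.07509039] 0.1614278653158101
stop True
[-1.35743879 -0.37523233  5.99922901] [-0.15593763  0.21737003  0.04164365] [0.55065485 0.22227605 0.13737747] 0.15617746958567638 0.013623624074718912 18.5917
[-1.97468499 -0.62904539  6.02329405] [-0.15069879  0.23635448  0.01406475] [0.55065205 0.22227711 0.1373955 ] 0.15619550011505456 0.012986417313523905 18.9917
```

Only 6 N at 28.9 mm, so it is just touching the rails. I'll press on until there is a clear margin.

Run:
```python
from h import *
g=robot.grasp_offset
for i in range(8):
    s=robot.sense(); p=np.array(s['eef_pos'])
    if s['contact_force'][2]>18: break
    tgt=np.array([.550,.2222,.15619-g-.0007*(i+1)])
    st=robot.move_l(tgt,feed=.008,f_stop=20); robot.pause(.25); s=robot.sense()
    print(i,st,s['contact_force'].round(2),s['wrist_torque'].round(2),s['eef_pos'][2]+g,s['grip_width'])
    if st: break
robot.pause(.5)
s=robot.sense(); c=robot.camera('wrist'); save(c,'w5.png'); print(s['contact_force'],s['t'],grip_pose(c,s,(250,190,310,330),s['eef_pos'][2]+g+.01))
sc=robot.camera('side'); b=cv2.resize(sc['pixels'][180:310,150:300,::-1],(485,420)); a=cv2.imread('pics/w5.png')
cv2.imwrite('pics/c5.png',cv2.resize(np.hstack([a,b]),None,fx=.76,fy=.76))
```

```text
0 False [ 0.3  -0.36  6.04] [-0.08 -0.29 -0.03] 0.15617592042683107 0.013303252606060677
1 False [ 0.11 -0.08  7.09] [-0.01 -0.25  0.  ] 0.15548451924526152 0.01365676634286876
2 False [ 0.62 -1.02  8.71] [-0.14 -0.02  0.05] 0.1553474103110428 0.013331536992001817
3 False [-1.65 -2.02 11.71] [-0.21  0.11  0.02] 0.15531121653201246 0.01338396426585893
4 False [-2.89 -1.93 13.52] [-0.25  0.39  0.02] 0.15526331984722924 0.013475577204255677
5 False [-3.65 -2.13 16.82] [-0.33  0.57  0.01] 0.1552396623340459 0.013347974836355034
6 False [-5.19 -2.42 18.37] [-0.38  0.81 -0.01] 0.15523426526572232 0.013415577642717485
[-4.11156753 -1.08956945 19.01469991] 23.125 (1659, array([0.54999908, 0.22336819]), (13.270508766174316, 46.75041198730469), np.float64(0.16256221583660846), array([0.54988053, 0.22344557, 0.16510227]), array([0.16332849, 0.16510227, 0.16619563]))
```

View pics/c5.png

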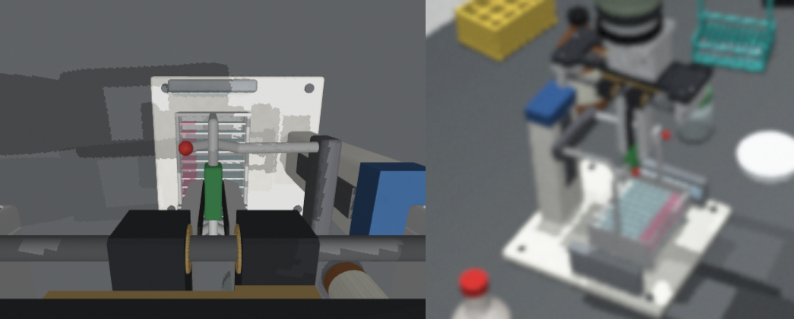

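The position no longer changes while the force climbs, so the rack is firmly on the rails. Grip height 0.155 puts the carrier about 29.5 mm down, and the bar is still in the hooks. Handing in.

Run:
```python
from h import *
s=robot.sense(); print(s['contact_force'],s['eef_pos'],s['t']); robot.finish_job()
```

```text
[-3.99237422 -1.93025354 18.81845033] [0.55090314 0.22238303 0.13642464] 23.225
the job is handed in; nothing more can be done
```

I hung the slide rack on the two hooks and let go. I then took hold of the green grip again and pushed the rack down onto the stop rails. The job was handed in at 23.2 s, with the arm still holding it down.

- **Hanging:** With the gripper open for about 1 s, the arm felt almost no force. The grip was about 2 mm from my estimate of the hook seat, at the height expected with the carrier up. The pictures showed the bar in the hooks.
- **Pressed down:** The push force rose from 7 to 19 N while the grip moved only about 0.3 mm, so the rack is firmly on the rails. The grip ended at 0.155 m, which puts the carrier about 29.5 mm down. I estimate 11–12 N on the rails from these numbers. The last pictures showed the rack looking upright and the bar still in the hooks, about 0.01 rad off their direction.
- **Disagreements:**
    - The first guarded push stopped early, at only 6 N and just touching the rails, so I pressed further in small steps.
    - A sideways force of about 4 N remained at the end.
- **Not measured:** I never read the rail and hook forces or the carrier position directly. I also did not re-measure the other things on the bench, though nothing in the readings or pictures suggested the arm had touched them.

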